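# Press freshly glued photo frames and lay them in the gift tray

## Robot

A 7-joint arm with a two-finger parallel gripper is mounted at the origin on the work surface. World frame = base frame: x ahead of the robot, y to its left, z up, the work surface at z = 0. Lengths are in m, angles in rad, forces in N, time in s.
With the tool pointing down it reaches from about 0.35 to 0.9 m from the base axis. Payload 19.9 kg.
Tool frame: the origin (TCP) lies between the finger pads; the fingertips stand 19 mm ahead of it and the grasp point (between the pads) is the TCP; z points along the fingers, y is the direction in which the jaws open and shut (so a half turn about z gives the same grasp; the last joint's range is limited). The gripper opens to 94 mm and grips with 3 to 60 N. Pads are 16 mm wide; open, the fingers measure 119 mm over their backs; the gripper's body (75 mm by 177 mm) begins 78 mm behind the grasp point.
Start: joints at [1.192, 0.417, -0.01, 1.614, 0.005, 1.111, -0.053], TCP at [0.207, -0.59, 0.224] pointing down, gripper open.
Joint ranges: [-2.81, 2.81], [-0.39, 2.02], [-1.27, 1.25], [0.06, 2.57], [-1.19, 4.33], [0.19, 2], [-2.82, 2.82]. Speed limits (rad/s): [1.89, 1.89, 2.39, 2.39, 3.01, 3.01, 3.01].

## Interface

Orientations are given as a 3x3 rotation matrix whose columns are the frame's x, y, z axes.
In Python, from rig import robot gives the robot as it stands. Calls block until the motion is done:
- robot.move_ptp(position, orientation): joint-space move of the TCP to a pose.
- robot.move_linear(position, velocity=0.15, frame=None, threshold=None): straight line of the TCP; frame=None keeps the orientation; velocity is the mean speed in m/s. With threshold (N) it stops when the force on the tool has changed by that much, and returns True; else False.
- robot.goto_joints(angles): joint-space move.
- robot.gripper_to(opening): finger opening in m; the grip force is fixed at half the most; returns when the fingers have stopped.
- robot.pause(seconds).
- robot.ik(position, orientation): joint angles nearest the present ones, or None.
- robot.get_state(): the state.
- robot.grab_frame(name): name is "scene" or "top" or "wrist"; returns the picture (420x560x3 uint8, red, green, blue); there is no depth.
- robot.camera_info(name): a dict with "fx", "fy", "cx", "cy" (pixels), "rvec" (rotation vector, rad) and "tvec" (3), from world to camera coordinates, as OpenCV has them. Camera axes: x right, y down, z forward; pixel columns grow to the right and rows downward; lengths in m; the calibration is good to about 2 mm. A picture is of the moment at which its call begins: read the wrist's pose just before it. camera_info takes no time and is no camera call; for the wrist camera it gives the pose at the moment of the call.
A pose or a line that the arm cannot do raises robot.PlanningError and nothing moves.
- robot.sign_off(): hands the job in, once; it reports no verdict.
The state is a dict: "time": time; "qpos": joint angles; "joint_vel": joint speeds; "effort": joint torques, N m; "ee_pos": TCP position; "tool_rot": TCP orientation; "force": force on the tool from outside, world axes, zero at the start; "moment": the same for the moment, N m; "opening": finger opening in m.
Only numpy, scipy, OpenCV 4.12 (cv2) and the standard library are available. Lean on these libraries where they do the work, as an engineer would, in place of code of your own. Each camera call takes 0.05 s, during which the arm holds its last target.

## Task

Slide each of the photo frames on the table, face down as it lies, fully home into the bay of the gluing press that has its colour; with all of them in, pull the sprung lever fully down, keep it down for about two seconds, and let it back up slowly to its rest under control, never letting it snap. Then slide the frames out and lay each one flat in a cell of the cardboard gift tray, in any order, face down still. Leave the glue, the tape and the scissors alone.

Things in the scene. Friction and masses are not known exactly. Their poses are not given: they have to be found in the camera images.
- frame_blue: small blue-painted photo frame lying face down, 100 (x) x 64 (y) x 12 mm, 0.12 kg; origin: centre of its underside, z up. To grip it: a strut block on its back, 36 long (x), 14 wide (y), 24 tall (top 36 mm above the underside), centred at x = -28 mm. The free +x end goes into the press first. May be absent.
- frame_walnut: small dark walnut photo frame lying face down, 100 (x) x 64 (y) x 12 mm, 0.12 kg; origin: centre of its underside, z up. To grip it: a strut block on its back, 36 long (x), 14 wide (y), 24 tall (top 36 mm above the underside), centred at x = -28 mm. The free +x end goes into the press first. May be absent.
- frame_white: small white-painted photo frame lying face down, 100 (x) x 64 (y) x 12 mm, 0.12 kg; origin: centre of its underside, z up. To grip it: a strut block on its back, 36 long (x), 14 wide (y), 24 tall (top 36 mm above the underside), centred at x = -28 mm. The free +x end goes into the press first. May be absent.
- press: grey gluing press fixed to the table; x points into its bays, z up; origin on the table 50 mm before the bay mouths. Bays at pitch 86 mm (blue at +y, walnut middle, white -y; colour patch on the lip): slots without floor, 70 mm wide, dividers 18 mm high with pointed noses 8 mm before the mouth; a lip 18 to 24 mm up covers the first 20 mm, so slide frames in and out level.
- bay_blue (a point): where the blue frame's origin is when fully home in its bay, its +x end on the end stop 50 mm past the mouth: on the table, mid-mouth of the blue bay; axes as the press. Home, half of the frame is inside and its strut block wholly outside.
- bay_walnut (a point): where the walnut frame's origin is when fully home in its bay, its +x end on the end stop 50 mm past the mouth: on the table, mid-mouth of the walnut bay; axes as the press. Home, half of the frame is inside and its strut block wholly outside.
- bay_white (a point): where the white frame's origin is when fully home in its bay, its +x end on the end stop 50 mm past the mouth: on the table, mid-mouth of the white bay; axes as the press. Home, half of the frame is inside and its strut block wholly outside.
- press_lever (a joint): lever angle, rad: 0 at rest (almost upright), grows as the handle is swung towards the robot and down; the rubber pads behind the lip meet the frames at about 1.35, the stop is at 1.40. A spring always drives it back to 0: 4 N at the handle to start, 7 N at the bottom; it snaps back at once if let go.
- lever_grip (a point): middle of the lever's handle, a bar along the press's y, 290 mm long: black grip 18 mm thick over the middle 130 mm, 14 mm beyond; a side arm at each end. It swings on a 150 mm arc about lever_hinge: at angle q its offset from there is 150 mm x (-cos(1.50-q) along the press's x, sin(1.50-q) up): 195 mm above the table at rest, 67 mm when pressed.
- lever_hinge (a point): middle of the lever's hinge line (along the press's y), fixed to the press, 85 mm past the bay mouths, 45 mm above the table; axes as the press.
- tray: shallow cardboard gift tray lined in grey, fixed, 250 (x) x 134 (y) x 25 mm high, wall 5 mm, floor 5 mm; origin at the centre of its underside. Two dividers as high as the walls make three cells in a row along its x, each about 77 mm (x) x 124 mm (y), at x = -82, 0 and +82 mm; a frame lies in a cell with its length along the tray's y, either way round.
- glue: white glue bottle, 44 mm thick, 110 mm high, standing; origin at the centre of its underside. Bystander.
- tape: roll of orange packing tape lying flat, 90 mm across, 24 mm high; origin at the centre of its underside. Bystander.
- scissors: red-handled scissors lying flat, about 150 mm long; origin under the middle. Bystander.

How it is judged:
On the way, in this order (a step that is already met when the one before it is completed fails the run):
1. every frame fully home in the bay of its colour, the lever still at rest (x of frame_blue in the frame of bay_blue between -0.007 and 0.007 m and y of frame_blue in the frame of bay_blue between -0.008 and 0.008 m and z of frame_blue in the frame of bay_blue below 0.006 m and angle between the x axis of frame_blue and the x axis of bay_blue, either way round below 0.12 rad and x of frame_walnut in the frame of bay_walnut between -0.007 and 0.007 m and y of frame_walnut in the frame of bay_walnut between -0.008 and 0.008 m and z of frame_walnut in the frame of bay_walnut below 0.006 m and angle between the x axis of frame_walnut and the x axis of bay_walnut, either way round below 0.12 rad and x of frame_white in the frame of bay_white between -0.007 and 0.007 m and y of frame_white in the frame of bay_white between -0.008 and 0.008 m and z of frame_white in the frame of bay_white below 0.006 m and angle between the x axis of frame_white and the x axis of bay_white, either way round below 0.12 rad and value of joint press_lever below 0.15 rad), for 0.2 s.
2. lever fully down and kept down, with every frame home (x of frame_blue in the frame of bay_blue between -0.007 and 0.007 m and y of frame_blue in the frame of bay_blue between -0.008 and 0.008 m and z of frame_blue in the frame of bay_blue below 0.006 m and angle between the x axis of frame_blue and the x axis of bay_blue, either way round below 0.12 rad and x of frame_walnut in the frame of bay_walnut between -0.007 and 0.007 m and y of frame_walnut in the frame of bay_walnut between -0.008 and 0.008 m and z of frame_walnut in the frame of bay_walnut below 0.006 m and angle between the x axis of frame_walnut and the x axis of bay_walnut, either way round below 0.12 rad and x of frame_white in the frame of bay_white between -0.007 and 0.007 m and y of frame_white in the frame of bay_white between -0.008 and 0.008 m and z of frame_white in the frame of bay_white below 0.006 m and angle between the x axis of frame_white and the x axis of bay_white, either way round below 0.12 rad and value of joint press_lever above 1.25 rad), for 1 s.
3. lever back at rest (value of joint press_lever below 0.08 rad), for 0.2 s.
At the end, for the whole second after the job is handed in: every frame lies flat (within 0.1 rad) and still on the floor of the gift tray (underside no more than 12 mm above the table), its centre within 120 mm of the tray's centre along the tray and 62 mm across it; the lever is at rest (below 0.08 rad) (x of frame_blue in the frame of tray between -0.12 and 0.12 m and y of frame_blue in the frame of tray between -0.062 and 0.062 m and height (world z) of each of frame_blue, frame_walnut, frame_white below 0.012 m and angle between each of frame_blue, frame_walnut, frame_white's own z axis and vertical below 0.1 rad and linear speed of each of frame_blue, frame_walnut, frame_white below 0.02 m/s and x of frame_walnut in the frame of tray between -0.12 and 0.12 m and y of frame_walnut in the frame of tray between -0.062 and 0.062 m and x of frame_white in the frame of tray between -0.12 and 0.12 m and y of frame_white in the frame of tray between -0.062 and 0.062 m and value of joint press_lever below 0.08 rad); the robot touches nothing.
It fails at once if the lever springs back faster than 1.5 rad/s while more than 0.25 rad from its rest (velocity of joint press_lever below -1.5 rad/s and value of joint press_lever above 0.25 rad).
It fails at once if a frame is turned over or stood on edge (angle between any of frame_blue, frame_walnut, frame_white's own z axis and vertical above 1 rad).
It fails at once if the glue is moved more than 30 mm (distance of glue from where it was at the start of the episode above 0.03 m).
It fails at once if the tape is moved more than 30 mm (distance of tape from where it was at the start of the episode above 0.03 m).
It fails at once if the scissors is moved more than 30 mm (distance of scissors from where it was at the start of the episode above 0.03 m).
Of frame_blue, frame_walnut, frame_white only 2 to 3 are there at a start; the rules pass over those that are not, and their reading is None.
At some moment in a run one of frame_blue, frame_walnut, frame_white may be knocked a few centimetres aside while the robot is not near it.
It also fails if it takes over 210 s, if anything falls off the work surface, if the arm or the gripper's body presses on something with over 40 N, if the wrist force passes 120 N, or if a joint passes its speed limit or range.

## Working session

There is one attempt and no reset: what is moved stays moved. The work goes in short steps, each a Python script; the robot and the scene stay as the last script left them, time stands still between calls to the robot, and variables do not carry over. Pictures are saved under pics/ and viewed, and the job is handed in when it is done.

```bash
ls; mkdir -p pics
python3 - <<'E'
from rig import robot
import cv2
for n in ("scene","top","wrist"):
    im=robot.grab_frame(n); cv2.imwrite(f"pics/a_{n}.png",im[:,:,::-1])
    print(n,robot.camera_info(n))
s=robot.get_state(); print(s)
E
```

```text
pics
scene {'fx': 444.9862421896688, 'fy': 444.9862421896688, 'cx': 283.158413378656, 'cy': 206.0301697937834, 'rvec': array([ 1.90543792,  1.76024539, -0.59966787]), 'tvec': array([-0.05307809, -0.39343247,  1.59508589])}
top {'fx': 530.3819857735297, 'fy': 530.3819857735297, 'cx': 280.4084593725143, 'cy': 216.62543823080355, 'rvec': array([ 2.11339567, -2.15294709,  0.1690434 ]), 'tvec': array([-0.00706906,  0.61212484,  1.57592701])}
wrist {'fx': 292.0425251451185, 'fy': 292.0425251451185, 'cx': 280.64643081929995, 'cy': 207.858998634552, 'rvec': array([-2.39857084,  1.7002161 ,  0.20673248]), 'tvec': array([-0.6250476 , -0.02332465,  0.38991797])}
{'time': 0.15, 'qpos': array([ 1.19152879,  0.41784036, -0.01028457,  1.61399506,  0.0046862 ,
        1.11067332, -0.05299862]), 'joint_vel': array([ 7.61290601e-04, -2.32226276e-03,  7.98492386e-04, -2.11369494e-03,
        6.81903840e-04, -1.12848794e-05, -1.24344227e-03]), 'effort': array([ 9.27761321e-04, -8.51527834e+01,  6.38933759e-01, -4.26131558e+01,
       -4.88467840e-02,  1.71934644e-02,  1.79859899e-04]), 'ee_pos': array([ 0.20701942, -0.58945756,  0.22398404]), 'tool_rot': array([[ 9.43501476e-01,  3.31368123e-01, -3.61690324e-04],
       [ 3.31368313e-01, -9.43501126e-01,  8.15878881e-04],
       [-7.08989748e-05, -8.89635642e-04, -9.99999602e-01]]), 'force': array([ 0.30659482, -0.46765481,  0.05873037]), 'moment': array([-0.00237418,  0.00776393,  0.01503261]), 'opening': 0.09403664358507101}
```

View pics/a_scene.png

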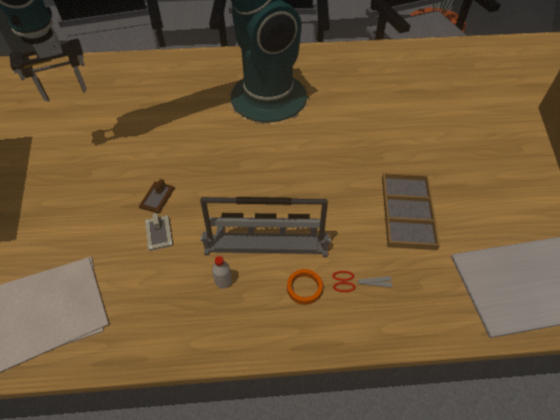

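View pics/a_top.png

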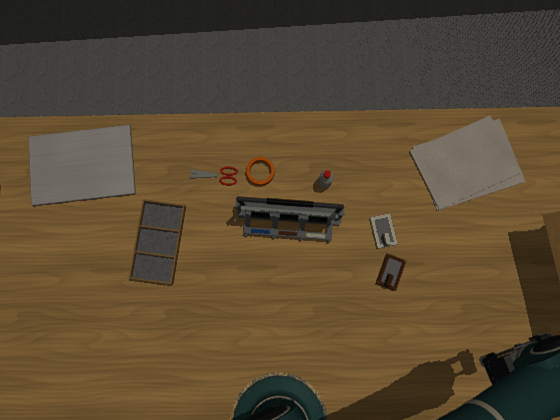

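View pics/a_wrist.png

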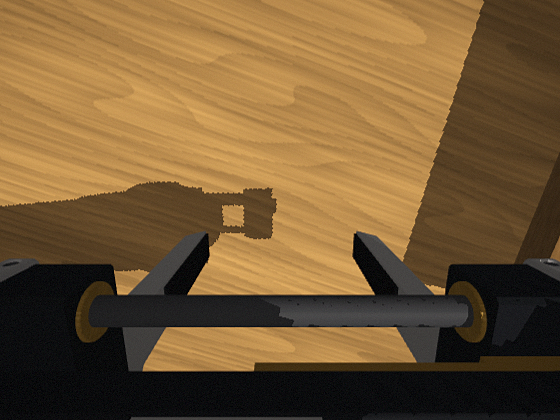

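The scene and top views show two frames (no blue): white at top-view pixel (384,231) and walnut at (391,272). The press is at (290,220) and the tray at (158,243). Next I'll write helpers and zoom in.

```bash
cat > h.py <<'E'
import numpy as np, cv2
from rig import robot
def cam(n):
    c=robot.camera_info(n); R=cv2.Rodrigues(np.array(c["rvec"]))[0]; K=np.array([[c["fx"],0,c["cx"]],[0,c["fy"],c["cy"]],[0,0,1]])
    return K,R,np.array(c["tvec"])
def ray(c,uv,z):
    K,R,t=c; uv=np.atleast_2d(uv).astype(float)
    d=np.c_[uv,np.ones(len(uv))]@np.linalg.inv(K).T@R   # R^T d
    o=-R.T@t
    s=(z-o[2])/d[:,2]
    return o+d*s[:,None]
def proj(c,P):
    K,R,t=c; q=(np.atleast_2d(P)@R.T+t)@K.T
    return q[:,:2]/q[:,2:]
def down(yaw):  # tool x axis at world yaw, z down
    c,s=np.cos(yaw),np.sin(yaw)
    return np.array([[c,s,0],[s,-c,0],[0,0,-1.]])
def snap(n,name,crop=None,k=1):
    im=robot.grab_frame(n); o=im
    if crop: u0,v0,u1,v1=crop; o=im[v0:v1,u0:u1]
    cv2.imwrite(f"pics/{name}.png",cv2.resize(o[:,:,::-1],None,fx=k,fy=k,interpolation=cv2.INTER_CUBIC)); return im
E
python3 - <<'E'
from h import *
im=snap("top","b_top_r",(225,185,415,300),4)
im=snap("top","b_top_l",(120,190,200,295),5)
im=snap("scene","b_sc",(130,160,340,300),3.8)
E
```

```text
(no output)
```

View pics/b_top_r.png

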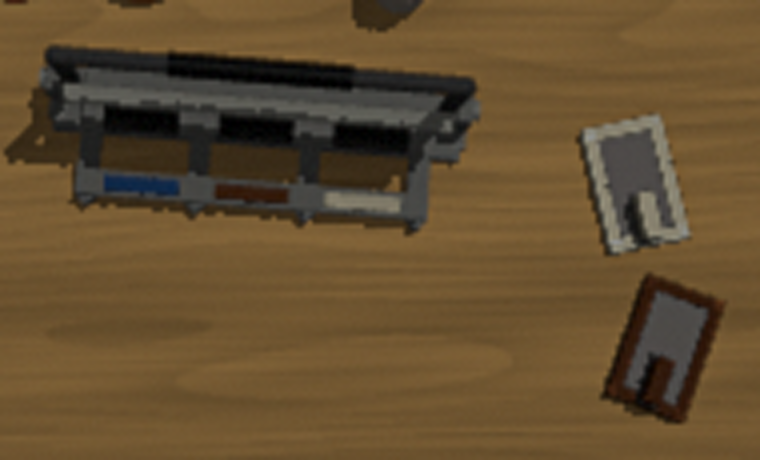

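View pics/b_top_l.png

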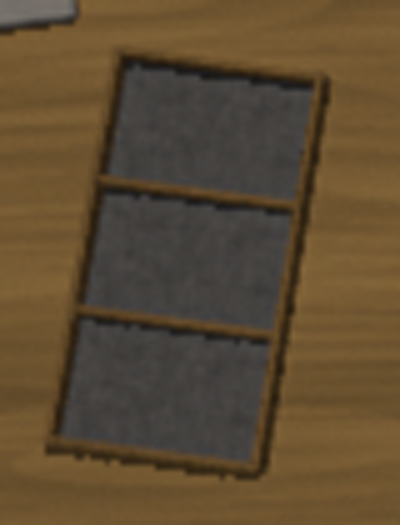

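View pics/b_sc.png

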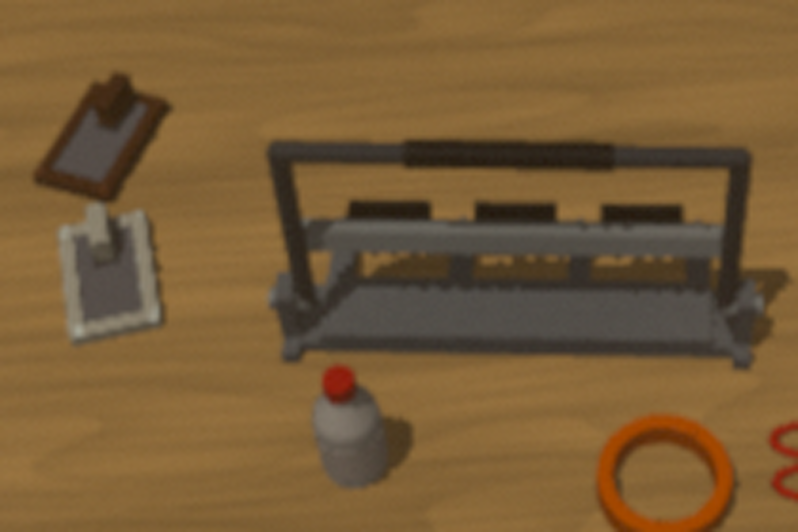

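Run:
```python
from h import *
c=cam("top")
def P(x,y,z): return ray(c,[[225+(x+.5)/4-.5,185+(y+.5)/4-.5]],z)[0]
def T(x,y,z): return ray(c,[[120+(x+.5)/5-.5,190+(y+.5)/5-.5]],z)[0]
b=P(142,185,.024);w=P(362,202,.024);m=P(252,194,.024);print(b,m,w,np.linalg.norm(b-w))
yv=(b-w)/np.linalg.norm(b-w);print("press yaw deg",np.degrees(np.arctan2(-yv[0],yv[1])))
for n,cs in dict(white=[(581,130),(657,116),(690,238),(610,254)],wal=[(651,273),(724,302),(685,422),(604,396)]).items():
    q=np.array([P(x,y,.012 ) for x,y in cs]);x=(q[0]+q[1]-q[2]-q[3]);print(n,q.mean(0),np.degrees(np.arctan2(x[1],x[0])),np.linalg.norm(q-np.roll(q,1,0),axis=1))
q=np.array([T(*a,.025) for a in[(120,53),(328,76),(262,470),(48,445)]]);x=q[0]+q[1]-q[2]-q[3]
print("tray",q.mean(0),np.degrees(np.arctan2(x[1],x[0])),np.linalg.norm(q-np.roll(q,1,0),axis=1))
```

```text
[0.5726228  0.04543692 0.024     ] [ 0.56396914 -0.03973993  0.024     ] [ 0.55611403 -0.12475541  0.024     ] 0.17099114080928485
press yaw deg -5.540394966205307
white [ 0.56763525 -0.33832477  0.012     ] 11.25869262084738 [0.09954232 0.06085491 0.09875424 0.06366277]
wal [ 0.43996099 -0.3563338   0.012     ] -22.268865906310587 [0.10239169 0.05998698 0.09776766 0.06449933]
tray [0.54586546 0.36332721 0.025     ] -8.831084093749292 [0.246825   0.13191867 0.24710952 0.13261917]
```

Run:
```python
from h import *
K,R,t=cam("wrist"); s=robot.get_state(); Rt=s["tool_rot"]
print("cam in tool",Rt.T@(-R.T@t-s["ee_pos"]), "axis",Rt.T@R.T@[0,0,1], "right",Rt.T@R.T@[1,0,0])
def tryik(n,p,y):
    for k in (0,np.pi):
        q=robot.ik(p,down(y+k)); print(n,k,None if q is None else np.round(q,2))
d=np.radians
tryik("wal",[.44,-.356,.033],d(-22)); tryik("white",[.568,-.338,.033],d(11))
tryik("wbay",[.53,-.12,.033],d(-5.5));tryik("lev",[.64,-.05,.195],d(84.5));tryik("lev2",[.5,-.04,.067],d(84.5))
tryik("tray",[.46,.37,.033],d(81));tryik("tray",[.63,.35,.033],d(81))
```

```text
cam in tool [ 0.0695702   0.0008662  -0.15928025] axis [-2.37212516e-01 -8.38811113e-04  9.71457420e-01] right [-4.43358105e-04  9.99999617e-01  7.55195941e-04]
wal 0 [ 0.62  0.57  0.01  1.89 -0.01  0.68 -1.32]
wal 3.141592653589793 [ 1.01  0.62 -0.49  1.88  0.41  0.74  1.47]
white 0 [ 0.56  0.7  -0.1   1.64  0.09  0.81 -0.96]
white 3.141592653589793 [ 0.92  0.79 -0.62  1.62  0.55  0.91  1.85]
wbay 0 [ 0.33  0.54 -0.2   1.94  0.17  0.67 -1.64]
wbay 3.141592653589793 [ 0.63  0.61 -0.59  1.93  0.5   0.74  1.23]
lev 0 [ 0.49  0.56 -0.65  1.58  0.36  1.13 -0.34]
lev 3.141592653589793 [-0.67  0.73  1.08  1.62 -0.68  1.21 -2.68]
lev2 0 [ 0.48  0.48 -0.56  2.02  0.37  0.74 -0.4 ]
lev2 3.141592653589793 [-0.8   0.71  1.08  2.06 -0.84  0.89 -2.47]
tray 0 [-0.21  0.71 -0.7   1.81  0.6   0.84 -1.36]
tray 3.141592653589793 [ 0.03  0.92 -1.09  1.81  0.95  1.05  1.54]
tray 0 [ 0.01  1.01 -0.94  1.44  0.86  1.13 -1.24]
tray 3.141592653589793 [ 0.07  1.09 -1.09  1.44  0.99  1.22  1.84]
```

Run:
```python
from h import *
d=np.radians
robot.move_ptp([.44,-.356,.17],down(d(158)))
snap("wrist","c_wal")
np.save("c_wal.npy",np.array(cam("wrist"),dtype=object),allow_pickle=True)
robot.move_ptp([.55,-.345,.17],down(d(191)))
snap("wrist","c_whi")
np.save("c_whi.npy",np.array(cam("wrist"),dtype=object),allow_pickle=True)
robot.move_ptp([.50,-.045,.25],down(d(174.5)))
snap("wrist","c_pre")
np.save("c_pre.npy",np.array(cam("wrist"),dtype=object),allow_pickle=True)
print(robot.get_state()["time"])
```

```text
Traceback (most recent call last):
ValueError: could not broadcast input array from shape (3,3) into shape (3,)
```

View pics/c_wal.png

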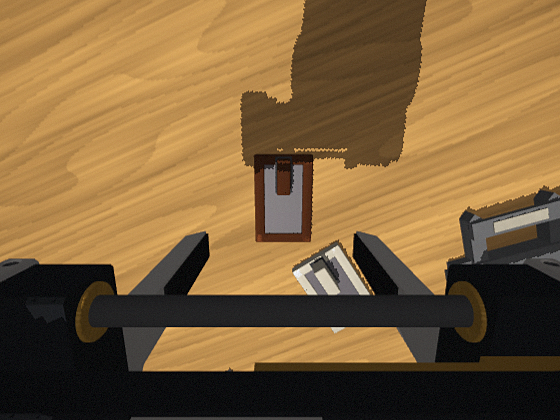

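Walnut is at (284,198) in the wrist view, with its strut at the top, which is the robot side. Now the other views, plus a mask-based fit.

```bash
cat >> h.py <<'E'
import pickle
def view(n,name,crop=None,k=1):
    c=cam(n); im=snap(n,name,crop,k); pickle.dump((c,im),open(name+".pkl","wb")); return c,im
def fit(c,im,col,guess,r=70,z=.012):
    hsv=cv2.cvtColor(im,cv2.COLOR_RGB2HSV).astype(int); H,S,V=hsv[...,0],hsv[...,1],hsv[...,2]
    R,G,B=[im[...,i].astype(int) for i in range(3)]
    m=(V>150)&(S<60) if col=="white" else (R<125)&(R-B>22)&(R>1.5*G)
    g=proj(c,[guess])[0]; yy,xx=np.mgrid[:im.shape[0],:im.shape[1]]
    m=m&(np.hypot(xx-g[0],yy-g[1])<r)
    m=cv2.morphologyEx(m.astype(np.uint8),cv2.MORPH_CLOSE,np.ones((5,5)))
    cs=cv2.findContours(m,cv2.RETR_EXTERNAL,cv2.CHAIN_APPROX_NONE)[0]
    ct=max(cs,key=cv2.contourArea)[:,0]
    P=ray(c,ct,z)[:,:2]*1000
    rc=cv2.minAreaRect(P.astype(np.float32)); box=cv2.boxPoints(rc)
    e=box[1]-box[0],box[2]-box[1]; L=max(e,key=np.linalg.norm); yaw=np.arctan2(L[1],L[0])
    return np.array(rc[0])/1000,(yaw+np.pi/2)%np.pi-np.pi/2,rc[1],ct
E
python3 - <<'E'
from h import *
d=np.radians
c,im=view("wrist","d_wal")
o=fit(c,im,"walnut",[.44,-.356,.01]);print(o[0],np.degrees(o[1]),o[2])
robot.move_ptp([.55,-.345,.17],down(d(191)))
c,im=view("wrist","d_whi")
o=fit(c,im,"white",[.568,-.338,.01]);print(o[0],np.degrees(o[1]),o[2])
robot.move_ptp([.50,-.045,.25],down(d(174.5)))
view("wrist","d_pre")
print(robot.get_state()["time"])
E
```

```text
[ 0.44080682 -0.35411523] -22.271858 (63.70242691040039, 98.65135192871094)
[ 0.56959467 -0.33762775] 11.024232 (99.17703247070312, 62.82272720336914)
3.7333
```

View pics/d_whi.png

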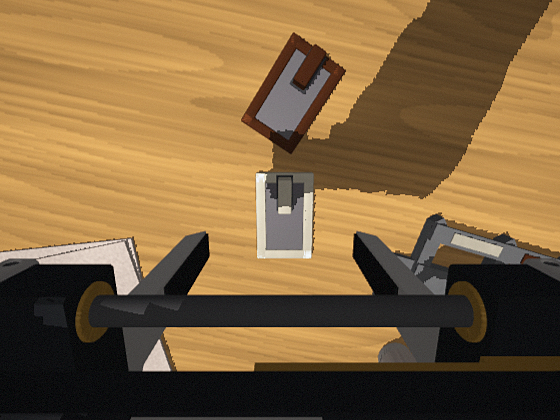

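View pics/d_pre.png

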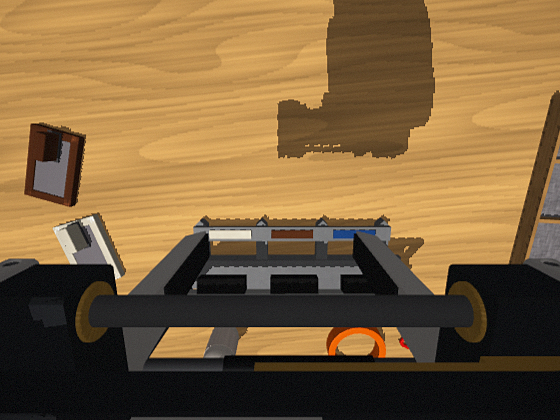

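Run:
```python
from h import *
robot.move_ptp([.43,-.04,.19],down(np.radians(174.5)))
c,im=view("wrist","e_pre",(140,200,440,340),2.6)
```

```text
(no output)
```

View pics/e_pre.png

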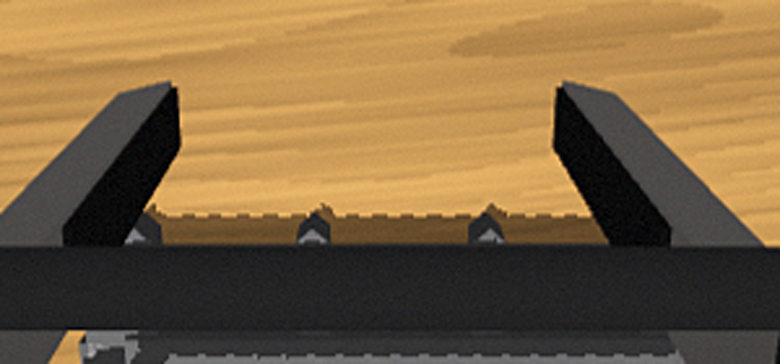

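Run:
```python
from h import *
robot.move_ptp([.50,-.04,.25],down(np.radians(174.5)))
robot.move_linear([.62,-.04,.25])
c,im=view("wrist","f_pre",(170,100,420,240),3.1)
```

```text
(no output)
```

View pics/f_pre.png

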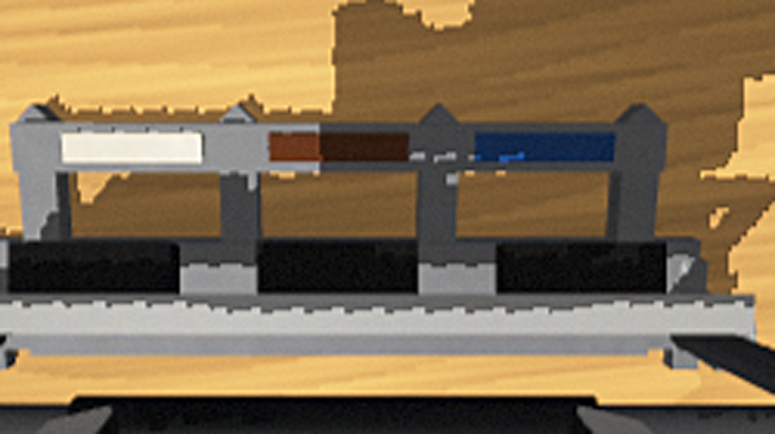

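Run:
```python
from h import *
c,im=pickle.load(open("f_pre.pkl","rb"))
f=lambda x,y,z: ray(c,[[170+(x+.5)/3.1-.5,100+(y+.5)/3.1-.5]],z)[0]
def yaw(a,b): v=b-a; return np.degrees(np.arctan2(-v[0],v[1]))
A,B=f(12,124,.024),f(666,123.5,.024); print("front",A,B,(A+B)/2,yaw(A,B),np.linalg.norm(A-B))
A2,B2=f(12,171,.024),f(666,171,.024); print("rear",(A2+B2)/2)
n=[f(x,y,.018) for x,y in[(38,103),(238,102),(438,102),(640,103)]]; print("noses",np.mean(n,0),yaw(n[0],n[3]),np.linalg.norm(n[0]-n[3]))
p=[f(x,148,.024) for x in (132,339,545)];print("patch",p,yaw(p[0],p[2]),np.linalg.norm(p[0]-p[2]))
# top cam
c,_=cam("top"),0
```

```text
front [ 0.54297146 -0.1709377   0.024     ] [0.56883902 0.09879381 0.024     ] [ 0.55590524 -0.03607195  0.024     ] -5.47797767728567 0.2709690355230304
rear [ 0.57511003 -0.03794444  0.024     ]
noses [ 0.54731864 -0.03547405  0.018     ] -5.520042596056328 0.2519775412477891
patch [array([ 0.55739937, -0.12293463,  0.024     ]), array([ 0.56570178, -0.037046  ,  0.024     ]), array([0.57396584, 0.04844592, 0.024     ])] -5.521331968477521 0.17217938723217618
```

```bash
cat >> h.py <<'E'
PY=np.radians(-5.5); MOUTH=np.array([.5555,-.0361])
def fp(xy,yaw,off): 
    c,s=np.cos(yaw),np.sin(yaw); return np.array(xy)+np.array([[c,-s],[s,c]])@np.array(off)
def grasp(xy,yaw,zg=.034):
    p=fp(xy,yaw,(-.028,0)); o=down(yaw+np.pi)
    robot.gripper_to(.05)
    robot.move_ptp([*p,.12],o); robot.move_linear([*p,zg],.15,threshold=15)
    robot.gripper_to(0.0)
    s=robot.get_state(); print("grasp opening",s["opening"],"z",s["ee_pos"],s["force"],s["time"])
E
python3 - <<'E'
from h import *
robot.move_linear([.45,-.10,.25],.25)
robot.move_ptp([.42,-.345,.17],down(np.radians(158)))
c,im=view("wrist","g_wal")
o=fit(c,im,"walnut",[.44,-.356,.01]);print(o[0],np.degrees(o[1]),o[2])
grasp(o[0],o[1])
p=robot.get_state()["ee_pos"]
robot.move_linear([p[0],p[1],.12],.15)
c,im=view("wrist","g_held")
s=robot.get_state();print(s["opening"],s["force"],s["time"])
E
```

```text
[ 0.44006079 -0.35381128] -22.48309 (63.55882263183594, 99.5576400756836)
grasp opening 0.01400474932879566 z [ 0.41418539 -0.34319411  0.03412977] [-1.65601097 -0.19151206  4.45998794] 10.1583
0.013990521059557054 [-0.48496844  0.34792198 -2.60643396] 10.9333
```

View pics/g_held.png

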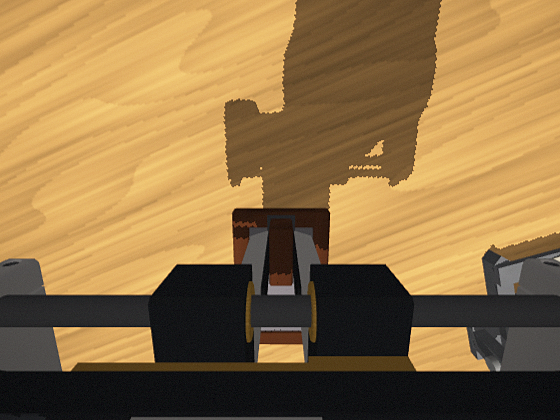

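Run:
```python
from h import *
c,im=pickle.load(open("g_held.pkl","rb"))
s=robot.get_state()
for row in (215,222,228,236,244):
    H=im[row].astype(int); m=(H[:,0]<125)&(H[:,0]-H[:,2]>12)&(H[:,0]>1.4*H[:,1]); u=np.where(m[220:345])[0]+220
    P=ray(c,[[u[0]-.5,row],[u[-1]+.5,row]],.098); q=(P-s["ee_pos"])@s["tool_rot"]; print(row,u[0],u[-1],q[:,:2].round(4).tolist(),q[:,1].mean())
P=ray(c,[[281,208]],.098);print((P-s["ee_pos"])@s["tool_rot"])
```

```text
215 232 328 [[0.0183, -0.0314], [0.0183, 0.0307]] -0.000346468961085979
222 233 329 [[0.0137, -0.0309], [0.0136, 0.0315]] 0.0002926599471284406
228 233 328 [[0.0096, -0.0311], [0.0096, 0.031]] -3.1904838775985433e-05
236 233 327 [[0.0042, -0.0313], [0.0041, 0.0306]] -0.0003611856133767088
244 234 328 [[-0.0014, -0.0309], [-0.0014, 0.0315]] 0.0002892018006912713
[[0.02290949 0.00029019 0.0210184 ]]
```

```bash
cat >> h.py <<'E'
def insert(k,zg=.034):   # k: bay y offset
    o=down(PY+np.pi)
    tcp=lambda dx:fp(MOUTH,PY,(dx-.028,k))
    robot.move_ptp([*tcp(-.08),.12],o); robot.move_linear([*tcp(-.08),zg+.0015],.15)
    hit=robot.move_linear([*tcp(-.01),zg+.0015],.06,threshold=12)
    s=robot.get_state();print("near",hit,s["ee_pos"],s["force"])
    if hit: return False
    hit=robot.move_linear([*tcp(.005),zg+.0015],.03,threshold=10)
    s=robot.get_state(); c_,s_=np.cos(PY),np.sin(PY); d=s["ee_pos"][:2]-tcp(0)
    print("home",hit,"dx,dy",c_*d[0]+s_*d[1],-s_*d[0]+c_*d[1],s["force"],s["moment"],s["time"]); return True
E
python3 - <<'E'
from h import *
print(insert(0))
snap("top","h_top",(225,185,415,300),4)
E
```

```text
near False [ 0.51737834 -0.03245251  0.0354993 ] [-0.03039332  1.06251543 -2.0637568 ]
home True dx,dy -0.0010709494621293672 -0.00016312470364626808 [ 0.1223485   1.37049485 -1.27682333] [ 0.03967586 -0.09520483  0.07996002] 14.575
True
```

View pics/h_top.png

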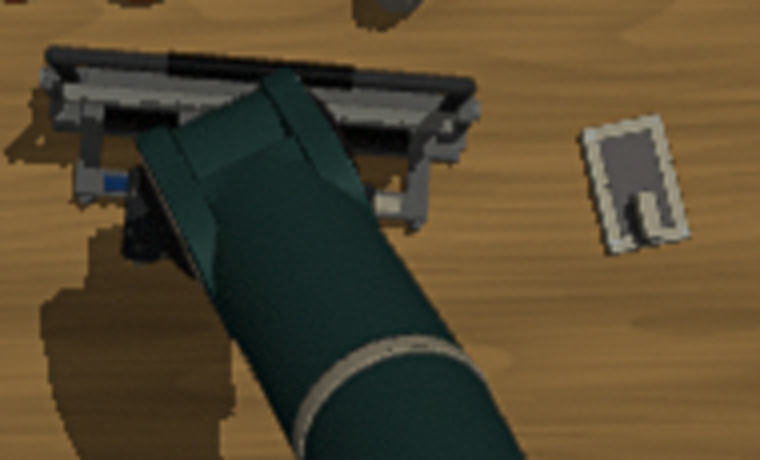

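Run:
```python
from h import *
robot.gripper_to(.04)
p=robot.get_state()["ee_pos"]
robot.move_linear([p[0],p[1],.13],.15)
robot.move_ptp([.53,-.345,.17],down(np.radians(191)))
c,im=view("wrist","i_whi")
o=fit(c,im,"white",[.5696,-.3376,.01]);print(o[0],np.degrees(o[1]),o[2])
if abs(np.degrees(o[1])-11)<2:
    grasp(o[0],o[1])
    p=robot.get_state()["ee_pos"]
    robot.move_linear([p[0],p[1],.12],.15)
    print(robot.get_state()["opening"])
    print(insert(-.086))
c,im=view("wrist","i_ins")
```

```text
[ 0.56900403 -0.33772177] 10.975649 (98.16477966308594, 62.88014602661133)
grasp opening 0.013289014740289968 z [ 0.54154213 -0.34304091  0.03412836] [-0.55386666 -0.02519567  3.93760738] 19.3667
0.013814304574064403
near False [ 0.50912488 -0.11806188  0.03549041] [ 0.4245761  -0.11066077 -1.2170795 ]
home True dx,dy -0.0004445199989422786 -0.00012207457754244845 [-0.1708626  -0.87468825 -2.57748309] [ 0.03712801 -0.11751586  0.03236112] 23.5167
True
```

View pics/i_ins.png

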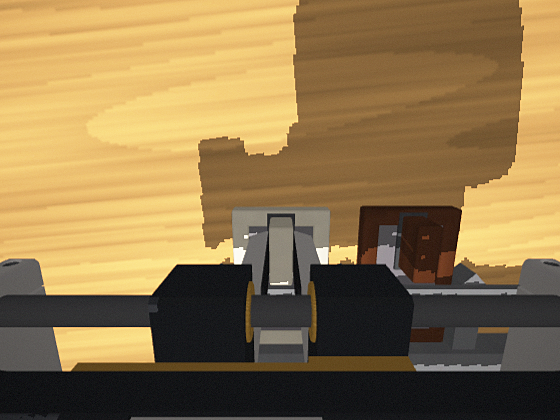

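White's rear edge lines up with walnut's at row ~207. Release and check both.

Run:
```python
from h import *
robot.gripper_to(.04)
p=robot.get_state()["ee_pos"]
robot.move_linear([p[0],p[1],.13],.15)
robot.move_ptp([.50,-.075,.22],down(PY+np.pi))
robot.move_linear([.58,-.082,.25],.2)
c,im=view("wrist","j_bays",(150,60,410,255),3)
print(robot.get_state()["time"])
```

```text
26.075
```

View pics/j_bays.png

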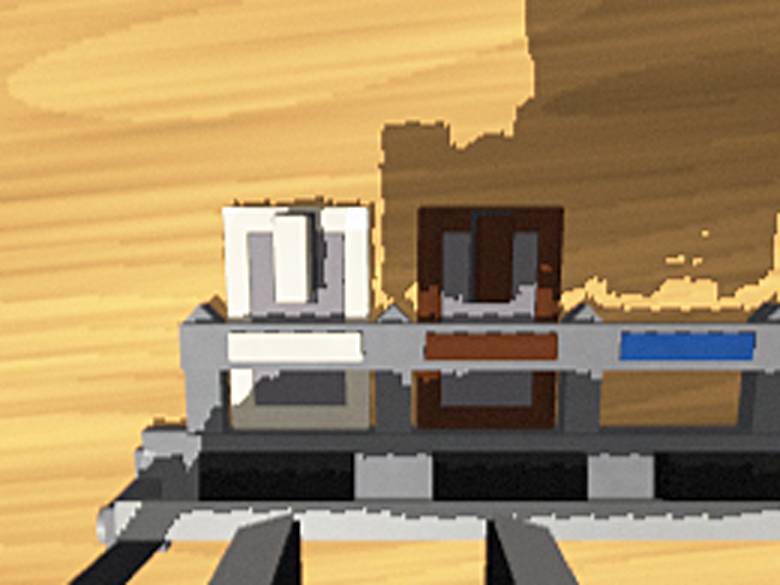

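```bash
cat >> h.py <<'E'
def grip_at(q,zo=0):
    a=1.5-q; xy=fp(MOUTH,PY,(.085-.15*np.cos(a),0)); return np.array([*xy,.045+.15*np.sin(a)+zo])
E
python3 - <<'E'
from h import *
c,im=pickle.load(open("j_bays.pkl","rb"))
f=lambda x,y,z: ray(c,[[150+(x+.5)/3-.5,60+(y+.5)/3-.5]],z)[0]
R=np.array([[np.cos(PY),-np.sin(PY)],[np.sin(PY),np.cos(PY)]])
for x,y in [(222,207),(370,207),(417,207),(563,207)]: print((f(x,y,.012)[:2]-MOUTH)@R)
ct=cam("top"); p=ray(ct,[[225+260.5/4-.5,185+71.5/4-.5]],.202)[0]; print(p,grip_at(0))
robot.gripper_to(.06)
g=grip_at(0); o=down(np.radians(84.5))
robot.move_ptp([*(g[:2]),.28],o)
snap("scene","k_sc",(150,80,350,260),3.3); c,im=view("wrist","k_w")
E
```

```text
[-0.04973484 -0.11776572]
[-0.04970536 -0.05324478]
[-0.04969599 -0.03274783]
[-0.04966689  0.0309457 ]
[ 0.62654887 -0.04548829  0.202     ] [ 0.62954695 -0.04322991  0.19462425]
```

View pics/k_w.png

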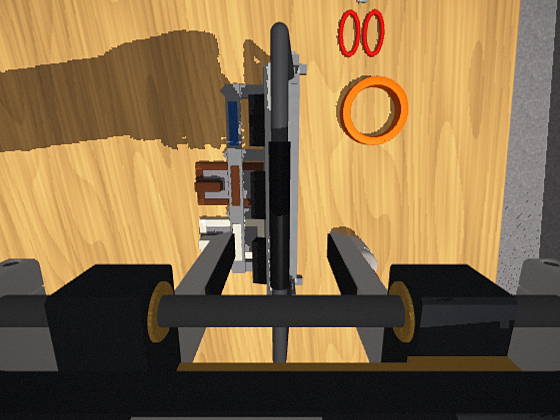

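View pics/k_sc.png

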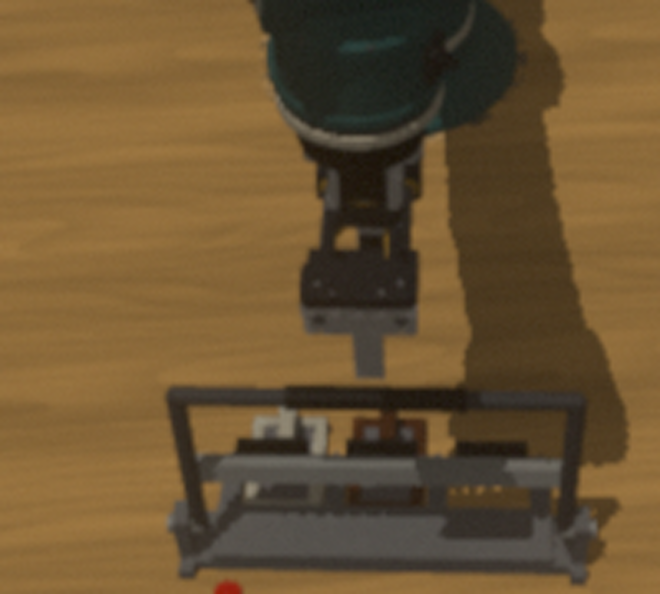

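Run:
```python
from h import *
o=down(np.radians(84.5))
g=grip_at(0)
print(robot.move_linear([*g],.1,threshold=10))
robot.gripper_to(0.0)
s=robot.get_state();print(s["opening"],s["ee_pos"],s["force"])
for q in np.arange(.1,.41,.1):
    robot.move_linear(grip_at(q),.08); s=robot.get_state(); print(round(q,2),s["opening"].round(4),s["force"].round(1),s["time"])
snap("scene","l_sc",(150,80,350,260),3.3); view("wrist","l_w")
```

```text
False
0.016951852639751585 [ 0.62855234 -0.04313802  0.19458131] [-8.48324435  0.04894     6.22458797]Traceback (most recent call last):
  File "<stdin>", line 8, in <module>
AttributeError: 'float' object has no attribute 'round'
```

Run:
```python
from h import *
for q in np.arange(.15,.46,.1):
    robot.move_linear(grip_at(q),.08); s=robot.get_state(); print(round(q,2),round(s["opening"],4),s["force"].round(1),s["time"])
snap("scene","l_sc",(150,80,350,260),3.3); view("wrist","l_w")
```

```text
0.15 0.017 [4.3 1.1 5.5] 30.4417
0.25 0.0173 [4.3 3.3 3.4] 30.775
0.35 0.0173 [4.3 3.1 2. ] 31.1083
0.45 0.0172 [6.6 3.8 0.8] 31.4417
```

View pics/l_sc.png

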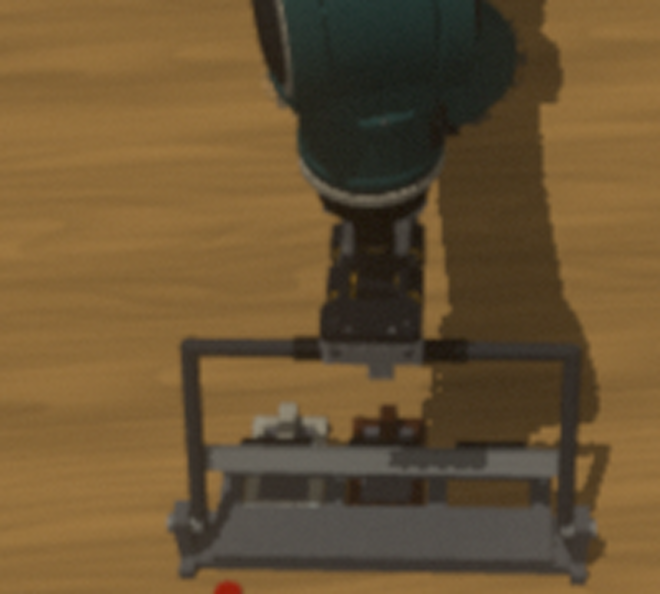

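View pics/l_w.png

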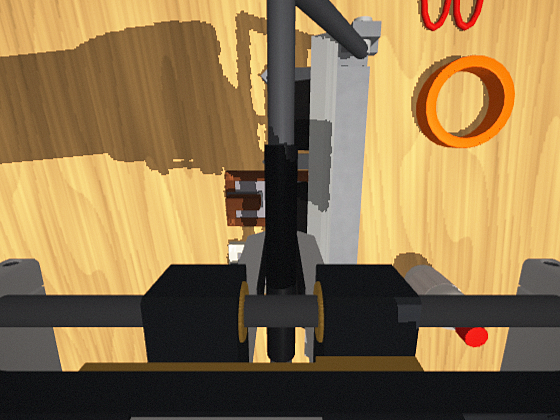

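The lever follows in the grip, with the bar between the pads. Continue down, hold, and check.

Run:
```python
from h import *
for q in [.6,.75,.9,1.05,1.2,1.3,1.35,1.39]:
    robot.move_linear(grip_at(q),.08); s=robot.get_state(); print(round(q,2),round(s["opening"],4),s["force"].round(1),s["ee_pos"].round(4),s["time"])
snap("scene","m_sc",(150,80,350,260),3.3); view("wrist","m_w")
```

```text
0.6 0.0173 [4.5 4.6 4.7] [ 0.5481 -0.0351  0.1628] 31.975
0.75 0.0167 [4.7 3.8 4.8] [ 0.5318 -0.0335  0.1476] 32.4083
0.9 0.0173 [4.4 3.9 4.3] [ 0.5177 -0.0322  0.1299] 32.8417
1.05 0.0177 [2.3 3.8 6.2] [ 0.5064 -0.0311  0.1104] 33.275
1.2 0.0175 [1.2 3.2 8.8] [ 0.498  -0.0303  0.0894] 33.7083
1.3 0.0175 [-0.6  3.6  9.8] [ 0.4941 -0.03    0.0748] 34.0417
1.35 0.0173 [-0.7  3.2  8.4] [ 0.4926 -0.0298  0.0673] 34.2917
1.39 0.0171 [-0.3  2.5  6.1] [ 0.4917 -0.0299  0.0613] 34.5417
```

View pics/m_sc.png

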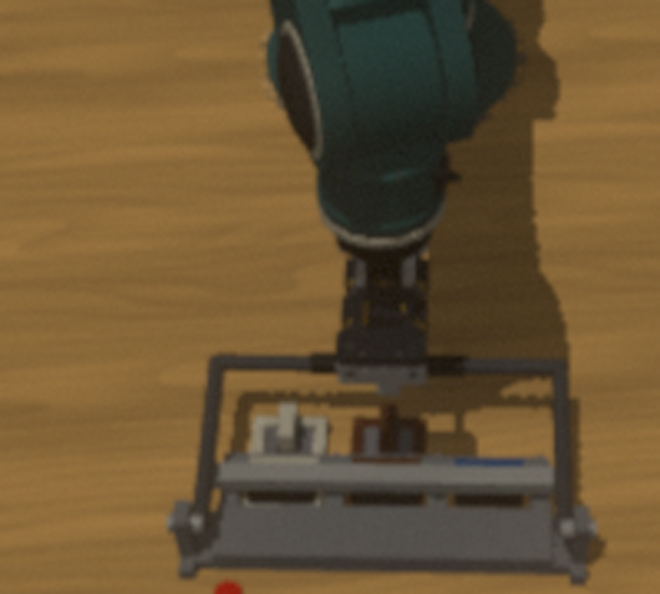

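View pics/m_w.png

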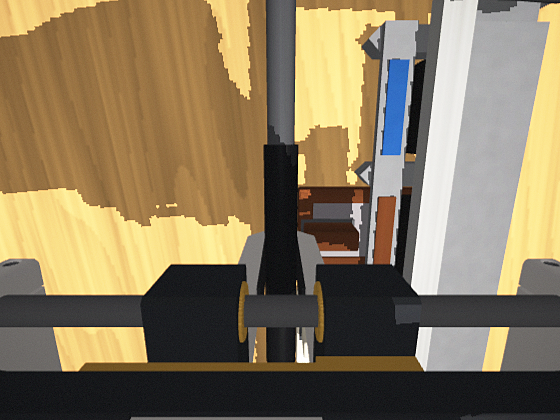

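```bash
python3 - <<'E'
from h import *
c=cam("scene"); cw,im=pickle.load(open("m_w.pkl","rb"))
for q in (1.1,1.2,1.3,1.35,1.4):
    a=1.5-q; E=[np.array([*fp(MOUTH,PY,(.085-.15*np.cos(a),y)),.045+.15*np.sin(a)]) for y in (-.138,.138,.07)]
    P=proj(c,E); print(q,((P-[150,80]+.5)*3.3-.5).round(1).tolist(), proj(cw,E)[1:].round(1).tolist())
E
python3 -c "
import cv2;im=cv2.imread('pics/m_sc.png');cv2.imwrite('pics/m_sc2.png',cv2.resize(im[330:400,190:590],None,fx=2,fy=2))"
```

```text
1.1 [[219.1, 344.2], [555.1, 348.5], [472.1, 347.5]] [[309.4, -78.5], [305.3, 132.2]]
1.2 [[221.8, 350.5], [553.8, 354.8], [471.9, 353.7]] [[292.4, -52.0], [290.9, 132.7]]
1.3 [[224.3, 358.3], [552.6, 362.6], [471.6, 361.5]] [[282.5, -30.7], [282.3, 133.1]]
1.35 [[225.4, 362.7], [552.0, 367.0], [471.4, 365.9]] [[279.5, -21.6], [279.7, 133.2]]
1.4 [[226.6, 367.5], [551.5, 371.8], [471.3, 370.7]] [[277.7, -13.4], [278.0, 133.4]]
```

View pics/m_sc2.png

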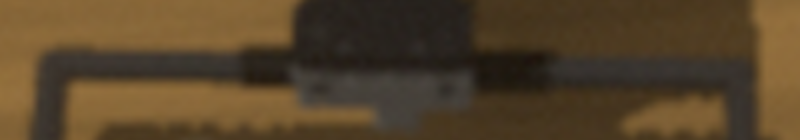

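Run:
```python
from h import *
c=cam("scene")
for q in (0,.02,.45):
    a=1.5-q; E=[np.array([*fp(MOUTH,PY,(.085-.15*np.cos(a),y)),.045+.15*np.sin(a)]) for y in (-.12,.12)]
    print(q,((proj(c,E)-[150,80]+.5)*3.3-.5).round(1).tolist())
for n in "klm":
    im=cv2.imread(f"pics/{n}_sc.png",0).astype(int)
    for x in (240,530): print(n,x,im[335:415,x].tolist())
robot.pause(1.0); s=robot.get_state(); print(s["force"],s["opening"],s["time"])
```

```text
0 [[209.7, 397.0], [543.4, 401.5]]
0.02 [[210.2, 394.0], [543.3, 398.4]]
0.45 [[222.4, 346.8], [539.7, 350.9]]
k 240 [108, 108, 108, 108, 109, 109, 109, 110, 111, 112, 112, 112, 111, 110, 108, 108, 107, 107, 108, 109, 110, 111, 113, 114, 115, 115, 115, 114, 114, 113, 112, 112, 111, 111, 111, 112, 113, 114, 115, 115, 116, 116, 116, 116, 115, 114, 111, 108, 105, 100, 94, 88, 81, 72, 66, 61, 57, 56, 58, 58, 58, 58, 57, 54, 52, 50, 50, 49, 51, 57, 64, 72, 82, 91, 97, 102, 106, 106, 106, 106]
k 530 [60, 60, 60, 60, 61, 62, 63, 63, 63, 63, 63, 63, 62, 62, 62, 62, 62, 62, 63, 63, 63, 63, 62, 63, 63, 64, 65, 64, 63, 62, 61, 61, 61, 60, 60, 60, 59, 58, 58, 57, 56, 55, 55, 54, 54, 54, 54, 54, 54, 54, 54, 55, 55, 55, 56, 55, 55, 54, 53, 53, 53, 53, 54, 54, 54, 53, 52, 51, 50, 47, 44, 41, 40, 41, 42, 45, 48, 51, 54, 56]
l 240 [102, 98, 93, 85, 76, 68, 61, 57, 57, 58, 57, 56, 56, 54, 51, 50, 49, 48, 49, 52, 61, 71, 82, 93, 101, 106, 110, 112, 112, 111, 111, 111, 111, 111, 111, 112, 112, 113, 114, 115, 115, 115, 114, 114, 113, 114, 113, 112, 112, 110, 110, 109, 108, 106, 104, 102, 101, 100, 101, 1
[... 492 characters left out ...]
 108, 107, 107, 107, 107, 104, 100, 95, 88, 78, 70, 64, 57, 56, 56, 56, 55, 54, 53, 51, 48, 49, 55, 65, 76, 89, 98, 105, 111, 114, 115, 113, 112, 112, 110, 110, 109, 109, 109, 109, 108, 107, 105, 103, 100, 96, 93, 90, 85, 80, 75, 71, 66, 64, 62, 60, 58, 58, 58, 58, 59, 59, 59, 58, 58, 58, 58, 58, 59]
m 530 [58, 59, 60, 60, 61, 60, 61, 61, 62, 63, 63, 63, 63, 63, 62, 62, 61, 61, 62, 61, 60, 59, 58, 56, 55, 54, 53, 53, 53, 53, 52, 51, 50, 48, 46, 44, 43, 42, 42, 44, 47, 49, 54, 61, 67, 74, 82, 88, 92, 96, 98, 99, 100, 100, 101, 100, 97, 93, 88, 81, 73, 67, 61, 57, 57, 58, 58, 58, 58, 62, 66, 72, 79, 86, 91, 96, 100, 101, 101, 101]
[0.20756494 3.13715196 6.43176292] 0.017055625983132514 35.6417
```

Run:
```python
from h import *
snap("scene","n_sc",(150,80,350,260),3.3)
a=cv2.imread("pics/m_sc.png",0).astype(int);b=cv2.imread("pics/n_sc.png",0).astype(int)
print(b[350:378,240].tolist(),a[350:378,240].tolist())
robot.pause(0.8); s=robot.get_state(); print(s["force"],s["time"])
c,im=pickle.load(open("m_w.pkl","rb"))
cv2.imwrite("pics/n_w.png",cv2.resize(im[60:380,200:400,::-1],None,fx=1.8,fy=1.8))
```

```text
[105, 101, 95, 90, 83, 74, 68, 63, 59, 57, 57, 56, 55, 53, 52, 51, 49, 52, 58, 67, 77, 89, 98, 105, 111, 115, 116, 115] [107, 104, 100, 95, 88, 78, 70, 64, 57, 56, 56, 56, 55, 54, 53, 51, 48, 49, 55, 65, 76, 89, 98, 105, 111, 114, 115, 113]
[0.08861084 2.47478363 5.70502908] 36.4917
```

View pics/n_w.png

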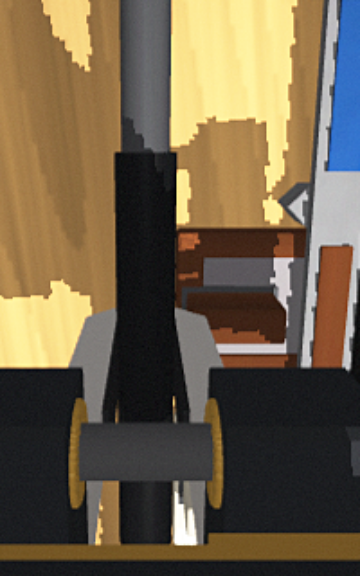

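Run:
```python
from h import *
robot.move_linear(grip_at(1.40),.03); robot.pause(1.0)
s=robot.get_state(); print(s["force"],s["time"]); snap("scene","o_sc",(150,80,350,260),3.3)
print(cv2.imread("pics/o_sc.png",0)[350:378,240].tolist())
for q in list(np.arange(1.3,.05,-.1))+[0.0]:
    robot.move_linear(grip_at(q),.05)
    if round(q,1) in(1.0,.7,.4,.2,.1,0): s=robot.get_state(); print(round(q,2),round(s["opening"],4),s["force"].round(1),s["time"])
robot.pause(.3)
snap("scene","p_sc",(150,80,350,260),3.3); view("wrist","p_w")
```

```text
[-5.75105732  2.22724843 20.74968615] 37.7417
[106, 102, 98, 94, 87, 78, 69, 63, 57, 56, 58, 57, 56, 54, 52, 50, 48, 48, 56, 64, 75, 88, 98, 104, 110, 114, 114, 113]
1.0 0.0169 [ 45.7  -3.3 -26.3] 39.5917
0.7 0.0174 [ 40.8  -5.7 -42.4] 40.9417
0.4 0.0171 [ 16.9  -2.5 -25.9] 42.2917
0.2 0.0169 [  3.7  -4.1 -10.4] 43.1917
0.1 0.0172 [ 2.2 -6.4 -2.2] 43.6417
0.0 0.0172 [-14.1  -4.6  11.3] 44.0917
```

View pics/p_sc.png

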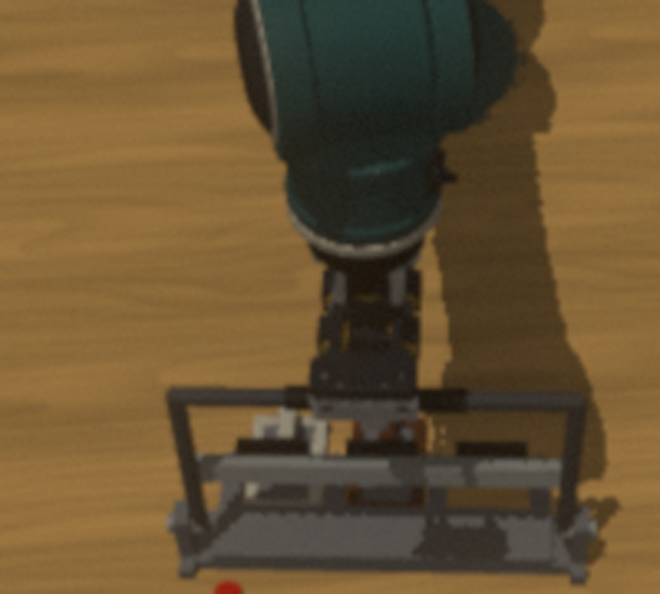

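The lever is back at rest, with the bar at row ~396 as at the start. Release it, then re-look at the bays and the tray.

Run:
```python
from h import *
robot.gripper_to(.05)
p=robot.get_state()["ee_pos"]; robot.move_linear([p[0],p[1],.27],.15)
snap("scene","q_sc",(150,80,350,260),3.3)
im=cv2.imread("pics/q_sc.png",0); print(im[380:415,240].tolist())
robot.move_ptp([.55,.30,.28],down(np.radians(171)))
view("wrist","q_tray")
robot.move_ptp([.56,-.08,.25],down(PY+np.pi))
view("wrist","q_bays",(150,60,410,255),3)
print(robot.get_state()["time"])
```

```text
[114, 111, 109, 106, 100, 93, 87, 80, 72, 66, 61, 57, 57, 58, 58, 58, 58, 57, 54, 52, 50, 48, 47, 48, 53, 62, 71, 82, 91, 96, 101, 105, 106, 105, 106]
48.7333
```

View pics/q_bays.png

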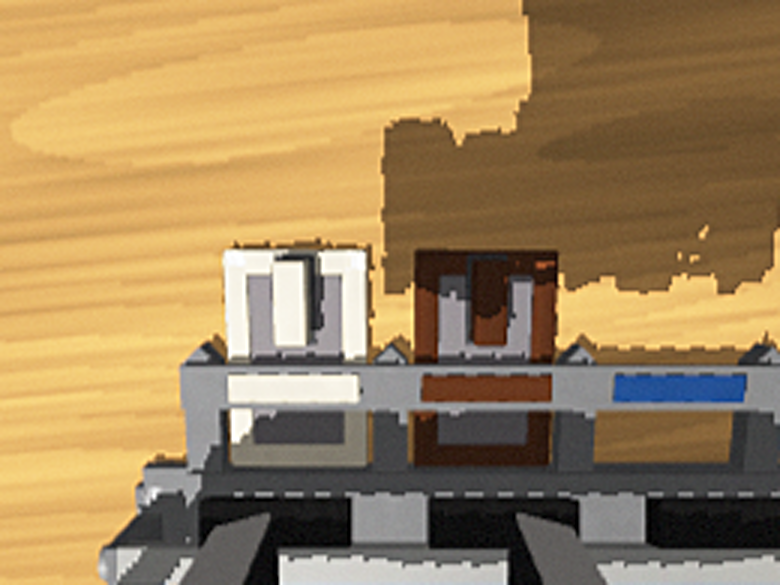

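View pics/q_tray.png

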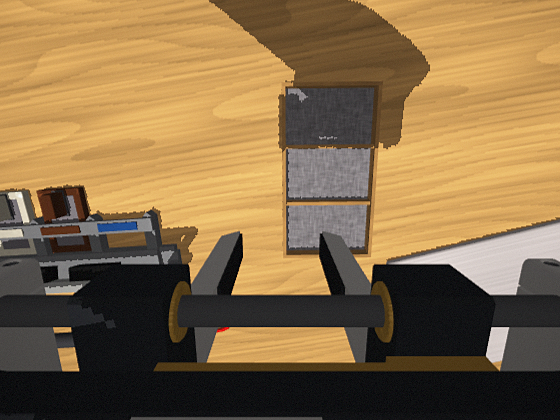

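Both frames are still home and the lever is at rest. Next, locate the tray precisely.

Run:
```python
from h import *
c,im=pickle.load(open("q_tray.pkl","rb"))
cv2.imwrite("pics/r.png",cv2.resize(im[70:270,260:400,::-1],None,fx=3,fy=3,interpolation=cv2.INTER_CUBIC))
```

```text
(no output)
```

View pics/r.png

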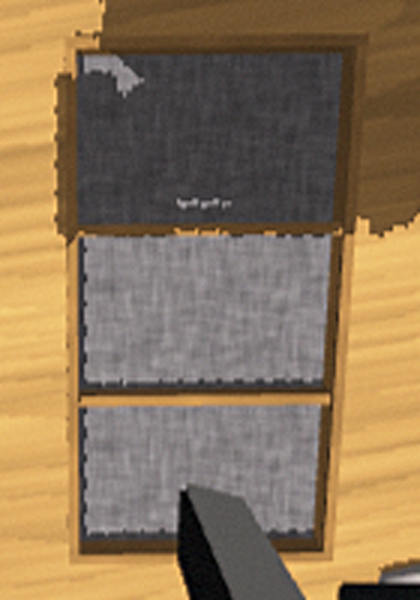

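Run:
```python
from h import *
c,im=pickle.load(open("q_tray.pkl","rb"))
f=lambda x,y,z: ray(c,[[260+(x+.5)/3-.5,70+(y+.5)/3-.5]],z)[0]
q=np.array([f(*a,.025) for a in[(66,37),(366,37),(332,560),(72,560)]]);x=-(q[0]+q[1]-q[2]-q[3])
print(q,"tray",q.mean(0),np.degrees(np.arctan2(x[1],x[0])),np.linalg.norm(q-np.roll(q,1,0),axis=1))
d1=[f(78,231,.025),f(343,231,.025)];d2=[f(80,399,.025),f(330,399,.025)]
print(d1,d2,np.mean([d1,d2],axis=(0,1)))
```

```text
[[0.41548882 0.3218678  0.025     ]
 [0.43662615 0.45217382 0.025     ]
 [0.68079649 0.41560525 0.025     ]
 [0.65969236 0.28553923 0.025     ]] tray [0.54815096 0.36879652 0.025     ] -8.489576288286539 [0.24689094 0.13200926 0.24689353 0.13176705]
[array([0.4989044 , 0.31402988, 0.025     ]), array([0.51853677, 0.43504703, 0.025     ])] [array([0.57773776, 0.30255077, 0.025     ]), array([0.59712293, 0.42203369, 0.025     ])] [0.54807546 0.36841535 0.025     ]
```

```bash
cat >> h.py <<'E'
TR=np.array([.548,.3685]); TY=np.radians(-8.7)
def extract(k):
    grasp(fp(MOUTH,PY,(0,k)),PY)
    if robot.get_state()["opening"]<.010: return False
    t=lambda dx:fp(MOUTH,PY,(dx-.028,k))
    robot.move_linear([*t(0),.0355],.05)
    robot.move_linear([*t(-.10),.0355],.1); robot.move_linear([*t(-.10),.14],.2)
    s=robot.get_state();print("out",s["opening"],s["force"].round(1),s["time"]); return s["opening"]>.010
def place(cx):
    ctr=fp(TR,TY,(cx,0)); p=fp(ctr,TY,(0,.028)); o=down(TY+np.pi/2)
    robot.move_ptp([*p,.14],o); robot.move_linear([*p,.06],.2)
    h=robot.move_linear([*p,.0395],.05,threshold=12); s=robot.get_state(); print("place",h,s["ee_pos"],s["force"].round(1),s["opening"],s["time"])
E
python3 - <<'E'
from h import *
if extract(0):
    place(0)
    view("wrist","s_w"); snap("top","s_top",(120,190,200,295),5)
E
```

```text
grasp opening 0.013254928222296892 z [ 0.52768056 -0.0334772   0.03411706] [-0.82308483 -0.27708888  4.26174687] 50.95
out 0.013681837050570371 [ 0.4  0.1 -2.5] 53.025
place True [0.55217702 0.39592677 0.03898496] [-0.8 -1.4  8.7] 0.014006518341393225 56.0417
```

View pics/s_w.png

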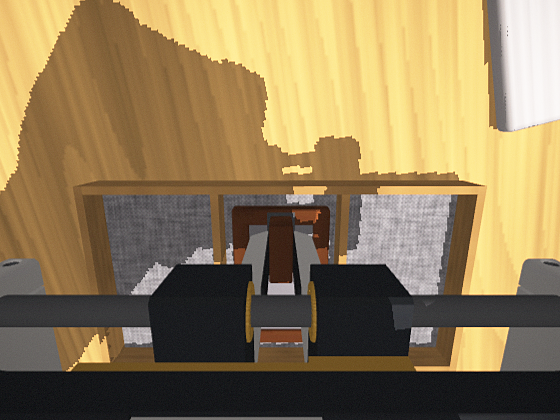

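Walnut sits in the middle cell. Release it and fetch white, looking first.

Run:
```python
from h import *
robot.gripper_to(.032)
p=robot.get_state()["ee_pos"]; robot.move_linear([p[0],p[1],.14],.15)
robot.move_ptp([.50,-.08,.2],down(PY+np.pi))
c,im=view("wrist","t_bays",(150,60,410,275),3)
cc=proj(c,[[*fp(MOUTH,PY,(-.05,-.086-.032)),.012],[*fp(MOUTH,PY,(-.05,-.086+.032)),.012]]); print(((cc-[150,60])*3).round())
print(robot.get_state()["time"])
```

```text
[[220. 404.]
 [379. 404.]]
59.6333
```

View pics/t_bays.png

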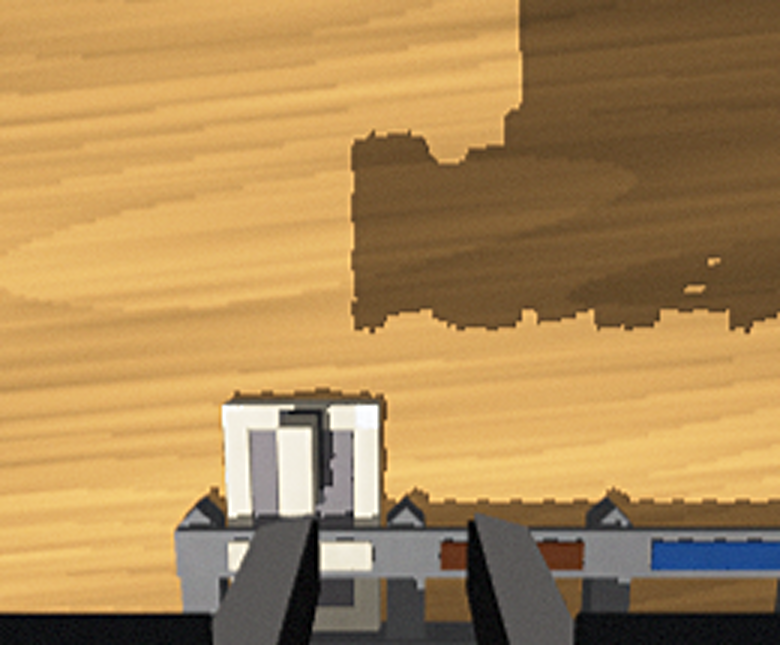

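White's rear corners are at (222,404) and (381,404), as predicted, so it hasn't moved.

Run:
```python
from h import *
if extract(-.086):
    place(-.082)
    view("wrist","u_w")
    robot.gripper_to(.032)
    p=robot.get_state()["ee_pos"]; robot.move_linear([p[0],p[1],.14],.15)
    robot.move_linear([.45,.15,.28],.25)
    robot.move_ptp([.40,.05,.30],down(PY+np.pi))
    snap("top","u_top",(120,190,200,295),5); snap("scene","u_sc",(150,150,450,310),2.6)
    print(robot.get_state()["time"])
```

```text
grasp opening 0.013713689752467489 z [ 0.51942124 -0.11905525  0.03410255] [-0.8293091   0.47955308  3.45146707] 61.9583
out 0.013765030539956823 [-0.2 -0.9 -0.8] 64.0333
place True [0.47115978 0.40833099 0.03896599] [-0.5 -1.8  8.2] 0.01346360969146565 67.3333
71.9083
```

View pics/u_top.png

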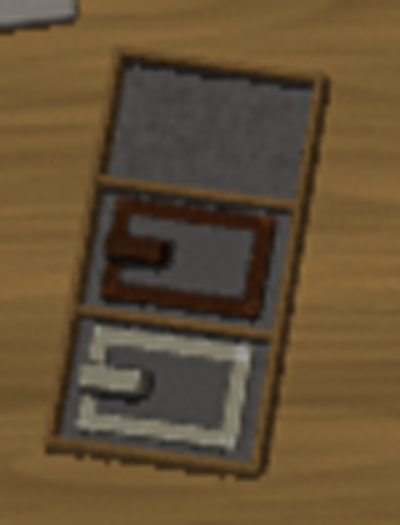

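View pics/u_sc.png

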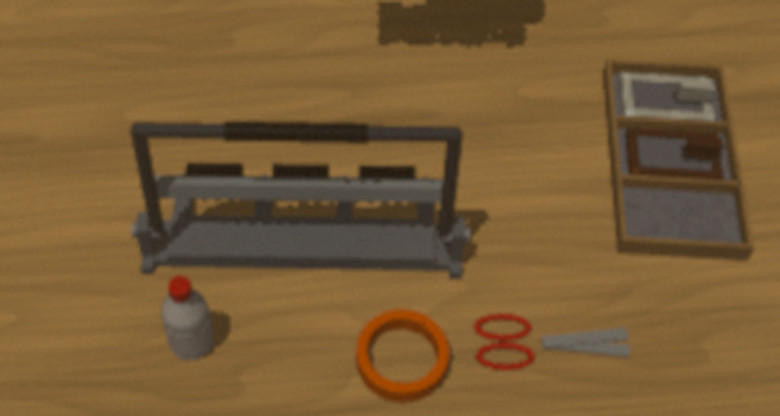

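Both frames lie flat in their cells and the bystanders haven't moved. The lever is at rest, so I'm handing in.

Run:
```python
from h import *
robot.pause(.3); s=robot.get_state(); print(s["time"],s["force"].round(1)); print(robot.sign_off())
```

```text
72.2083 [-0.1  0.5  0.5]
the job is handed in; nothing more can be done
None
```

I handed the job in at about 72 s. Only the walnut and white frames were on the table; there was no blue one.

- **Loading:** I slid both frames home into their bays. Their rear edges measured 49.7 mm before the bay mouths, against 50 mm expected. I didn't see either frame knocked at any point.
- **Lever:** I pulled it down by its handle, held it for about 3 s and eased it back up at roughly 0.3 rad/s.
    - The scene picture put it at about 1.33–1.35 rad at the bottom, just under the 1.39–1.40 I commanded. The bar slipped a few millimetres in the grip there.
    - Forces reached about 50 N on the return because of that offset, below the 120 N limit.
    - In the pictures it came back to its starting position.
- **Unloading:** Walnut is in the tray's middle cell and white is in the cell nearest the robot.

The last top and scene pictures show both frames flat in their cells, the lever upright, and the glue, tape and scissors where they started. The arm was clear of everything. The top and wrist cameras disagreed by 2–5 mm on position; I trusted the wrist camera because it agreed with a frame held in the gripper. None of my checks failed.

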